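Fold down the inner flap and shut the lid of the eyelet kit box

ROBOT

A 7-joint arm with a two-finger parallel gripper is mounted at the origin on the work surface; the furniture and walls round the work are solid. World frame = base frame: x ahead of the robot, y to its left, z up, the work surface at z = 0. Lengths are in m, angles in rad, forces in N, time in s.
With the tool pointing down it reaches from about 0.4 to 0.85 m from the base axis. Payload 4.5 kg.
Tool frame: the origin (TCP) lies on the centre line of the jaws, within the pads' length; the fingertips stand 11 mm ahead of it and the grasp point (between the pads) lies 8 mm behind it; z points along the fingers, y is the line along which they close (so a half turn about z gives the same grasp; the last joint's range is limited). The gripper opens to 88 mm and grips with 3 to 60 N. Pads are 18 mm wide; open, the fingers measure 123 mm over their backs; the gripper's body (75 mm by 187 mm) begins 45 mm behind the grasp point.
Start: joints at [1.142, 0.689, -0.195, 1.565, 0.157, 0.902, -0.215], TCP at [0.279, -0.559, 0.25] pointing down, gripper open.
Joint ranges: [-3.01, 3.01], [-0.46, 2.08], [-1.47, 1.51], [0.13, 2.56], [-1, 4.14], [0.04, 2.09], [-2.66, 2.66]. Speed limits (rad/s): [2.57, 2.57, 3.14, 3.14, 3.14, 3.14, 3.14].

INTERFACE

Orientations are given as a unit quaternion [x, y, z, w].
In Python, from plant import * gives the robot as it stands. The module is installed in compiled form; this text tells all that it offers.
- The arm moves only by the tool send_rows, never from a script. Its argument "motion" is a list of rows, each an object of numbers: "x", "y", "z": the shift along the tool's x, y, z in cm; "rx", "ry", "rz": the turn, a rotation vector about the tool's x, y, z in rad; "jaw": the finger opening in cm, from 0 to 8.81. In form: [{"x": .., "y": .., "z": .., "rx": .., "ry": .., "rz": .., "jaw": ..}, ...]. A call has exactly 5 rows; each row shifts and turns the commanded pose from where the row before left it, along the tool's axes as they then stand; what a row does not reach is not made up. A row lasts 1/10 s, in which the tool goes at most 50 mm and 8.59 degrees, less where a joint would pass 70% of its speed; a pose out of reach is approached as far as the arm can. A call is refused whole if a number of a shift passes 5 or a number of a turn 0.15, either way. A call with a gripper value outside its range is refused whole. The fingers move at their own pace and stop on an object; "grip_force" is the grip in N (left out, the last holds). Time passes only in rows, so rows that do not move let the fingers close, or fill a call up. It gives the time, the measured TCP pose, the force, the opening and the grip force at its end, in the units of the state.
- get_state(): the state, without advancing time (a new reading comes with each control period).
- snapshot(name): name is "scene" or "top" or "wrist"; returns a dict with "img" (480x640x3 uint8, red, green, blue), "vertical_fov" (degrees; the focal length in pixels is half the picture's height over the tangent of half this angle, whatever the lens; pixels are square), "cx", "cy" (the principal point, pixels), "extrinsics" (4x4, takes a point from camera to world coordinates). Camera axes: x right, y up, looking along -z (the intrinsics and any distortion apply to the point x, -y, -z); pixel columns grow to the right and rows downward; lengths in m; the calibration is good to about 2 mm. A picture is of the moment at which its call begins. There is no depth.
- finish_job(): hands the job in; it is judged then, once.
The state is a dict: "clock": time; "q": joint angles; "qd": joint speeds; "joint_torque": joint torques, N m; "tool_pos": TCP position; "eef_rot": TCP orientation; "contact_force": force on the tool from outside, world axes, zero at the start; "moment": the same for the moment, N m; "opening": opening from 0.0 (shut) to 1.0 (fully open); "finger_force": force on a finger pad.
Only numpy, scipy, OpenCV 4.12 (cv2) and the standard library are available. Lean on these libraries where they do the work, as an engineer would, in place of code of your own. Each camera call takes 0.05 s, during which the arm holds its last target. There are 200 camera calls.

TASK

Put the eyelet kit away: with your fingertips push the orange inner flap of the blue kit box fully down into the box, and only then swing the lid over and press it fully shut. Only push, never pinch the flap or the lid between the fingers; leave the box standing where it is and do not disturb the paint bottles and the mug around it.

Things in the scene. Friction and masses are not known exactly. Their poses are not given: they have to be found in the camera images.
- kit_box: Loose blue steel kit box on the work surface, about 1.9 kg, 110 (x) x 90 (y) mm outside, walls 3 mm, rim 58 mm above its underside. Origin: centre of its underside. Its +x points from the side with the flap hinge (near the robot) to the side with the lid hinge (far), z up; it may be turned by its yaw. A wooden block with metal dies and a small white ring lie fixed inside, all lower than 40 mm.
- flap (a joint): Inner flap, hinged along the near side just inside the box. 0 = folded down flat inside the box, pi/2 = upright; it starts near upright (1.35 to 1.7). Stiff hinge (friction about 0.06 N m): it stays where it is left. Its stop at 0 is rigid. Until it is folded down the lid must not be swung over.
- flap_hinge (a point): Middle of the flap's hinge axis, which runs along the box's y: box frame (-47, 0, 44) mm.
- flap_push (a point): Point on the flap's orange outer face (the face toward the robot while upright, the upper face when folded), on its middle line, 65 mm from the hinge axis; marked by a black dot of 16 mm. x points from the hinge to the free edge, z out of the orange face (4 mm from the plane through the hinge axis). The free edge is 75 mm from the hinge axis, the flap 76 mm wide and 8 mm thick. Folded, its upper face is 48 mm above the box's underside, 10 mm below the rim.
- flap_front: The orange outer 4 mm plate of the flap (origin on the hinge axis, axes as for flap_push).
- flap_back: The black inner 4 mm plate on the flap's back, 5 mm smaller at each edge (origin on the hinge axis).
- lid (a joint): Lid, hinged along the far rim. 0 = shut, pi/2 = upright; it starts open, leaning a little away from the robot (1.65 to 1.85; stop at 1.9). Stiff hinge (friction about 0.14 N m): it stays where it is left and must be pushed all the way to its rigid stop at 0.
- lid_hinge (a point): Middle of the lid's hinge axis, which runs along the box's y: box frame (56, 0, 62) mm.
- lid_push (a point): Point on the lid's blue outer face (the far face while open, the upper face when shut), on its middle line, 100 mm from the hinge axis. -x points from the hinge to the free edge, z out of the blue face (4 mm from the plane through the hinge axis). The free edge is 112 mm from the hinge axis, the lid 92 mm wide and 8 mm thick.
- lid_shell: The blue outer 4 mm plate of the lid (origin on the hinge axis, axes as for lid_push).
- lid_liner: The cork inner 4 mm plate on the lid's inside, 5 mm smaller at each edge (origin on the hinge axis).
- bottle_teal: Loose paint bottle, teal with a black cap, 39 mm across, 74 mm tall; origin: centre of its underside. Bystander.
- bottle_pink: Loose paint bottle, bright pink with a black cap, 39 mm across, 74 mm tall; origin: centre of its underside. Bystander.
- small_mug: Loose small dark mug, 66 x 92 mm with its handle, 62 mm tall; origin: centre of its underside. Bystander.
- press_foot (a point): Obstacle, not to be touched: middle of the foot of the dark green hand press bolted to the table, 20 mm above the work surface. Foot 120 (world x) x 200 (world y) mm; above it a column 240 mm high, and a lever from there up to a black grip that stands 0.48 to 0.58 m above the work surface, 10 mm further in x and 45 mm to the -y side of this point.
- lamp_foot (a point): Obstacle, not to be touched: middle of the round foot (150 mm across) of the black jointed lamp, pushed back to the robot's left; its arm rises from here, leaning away from the robot, to the lamp head, which hangs above 0.55 m.

How it is judged:
On the way, in this order (a step that is already met when the one before it is completed fails the run):
1. the flap is folded down while the lid is still open (value of joint flap below 0.08 rad and value of joint lid above 1.2 rad), for 0.2 s.
2. the lid is shut over the folded flap (value of joint lid below 0.05 rad and value of joint flap below 0.08 rad), for 0.2 s.
At the end, for the whole second after the job is handed in: Flap folded flat in the box (within 0.08 rad), lid shut over it (within 0.05 rad), box at rest, level and within 40 mm of where it stood; bottles and mug upright and within 30 mm of where they stood (all of step 2 and linear speed of kit_box below 0.02 m/s and angle between kit_box's own z axis and vertical below 0.05 rad and distance of kit_box from where it was at the start of the episode below 0.04 m and angle between each of bottle_teal, bottle_pink, small_mug's own z axis and vertical below 0.1 rad and distance of each of bottle_teal, bottle_pink, small_mug from where it was at the start of the episode below 0.03 m); the robot touches nothing.
It fails at once if the lid is swung over while the flap still stands up (value of joint lid below 1.2 rad and value of joint flap above 0.25 rad).
It fails at once if the lid is pinched between the fingers (contact force between the fingers and lid_shell above 1.5 N and contact force between the fingers and lid_liner above 1.5 N).
It fails at once if the flap is pinched between the fingers (contact force between the fingers and flap_front above 1.5 N and contact force between the fingers and flap_back above 1.5 N).
It fails at once if the box is shoved more than 40 mm, lifted or tipped (distance of kit_box from where it was at the start of the episode above 0.04 m or height (world z) of kit_box above 0.015 m or angle between kit_box's own z axis and vertical above 0.15 rad).
It fails at once if a paint bottle or the mug is moved, lifted or tipped (distance of any of bottle_teal, bottle_pink, small_mug from where it was at the start of the episode above 0.03 m or angle between any of bottle_teal, bottle_pink, small_mug's own z axis and vertical above 0.3 rad).
It also fails if it takes over 59 s, if anything falls off the work surface, if the arm or the gripper's body presses on something with over 40 N, if the wrist force passes 120 N, or if a joint passes its speed limit or range.

## Working session

There is one attempt and no reset: what is moved stays moved. The work goes in short steps, Python scripts to look and compute and a tool call to move; the robot and the scene stay as the last step left them, time stands still between calls to the robot, and variables do not carry over. Pictures are saved under pics/ and viewed, at most 10 in all, crops included, and the job is handed in when it is done.

Besides the shell and the picture viewer there is one more tool, called as name([rows], argument=value, ...), one row to a line, values as JSON. send_rows: Moves the arm, as the interface text tells. Its arguments: {"type":"object","properties":{"motion":{"type":"array"},"grip_force":{"type":"number"}},"required":["motion"]}

```bash
mkdir -p pics; cat > h.py <<'E'
from plant import *
import numpy as np, cv2
from scipy.spatial.transform import Rotation as R
def snap(n,f):
    s=snapshot(n); cv2.imwrite(f'pics/{f}.png',s['img'][:,:,::-1]); np.savez(f'pics/{f}.npz',**{k:v for k,v in s.items()}); return s
def ray(f,u,v):
    s=np.load(f'pics/{f}.npz'); fl=240/np.tan(np.radians(float(s['vertical_fov']))/2); T=s['extrinsics']
    d=T[:3,:3]@np.array([(u-s['cx'])/fl,-(v-s['cy'])/fl,-1]); return T[:3,3],d
def onz(f,u,v,z):
    o,d=ray(f,u,v); return o+d*(z-o[2])/d[2]
def proj(f,p):
    s=np.load(f'pics/{f}.npz'); fl=240/np.tan(np.radians(float(s['vertical_fov']))/2); T=s['extrinsics']
    c=T[:3,:3].T@(np.array(p)-T[:3,3]); return s['cx']-fl*c[0]/c[2], s['cy']+fl*c[1]/c[2]
def tri(f1,a,f2,b):
    o1,d1=ray(f1,*a);o2,d2=ray(f2,*b)
    t=np.linalg.lstsq(np.c_[d1,-d2],o2-o1,rcond=None)[0]; p,q=o1+t[0]*d1,o2+t[1]*d2
    return (p+q)/2,np.linalg.norm(p-q)
E
python3 - <<'E'
from h import *
for n in('scene','top'):
    s=snap(n,n+'0'); print(s['vertical_fov'],s['cx'],s['cy'],s['extrinsics'].round(3).tolist(),[k for k in s])
print(get_state())
E
```

```text
44.68649118318702 322.703981910958 250.90601511277748 [[0.897, 0.244, -0.37, -0.022], [-0.443, 0.496, -0.747, -1.337], [0.001, 0.834, 0.552, 0.944], [0.0, 0.0, 0.0, 1.0]] ['img', 'vertical_fov', 'cx', 'cy', 'extrinsics']
46.1798304234688 313.5781722859326 230.89209519262303 [[0.028, 0.988, -0.15, 0.331], [-1.0, 0.029, 0.002, -0.153], [0.006, 0.15, 0.989, 1.477], [0.0, 0.0, 0.0, 1.0]] ['img', 'vertical_fov', 'cx', 'cy', 'extrinsics']
{'clock': 0.1, 'q': array([ 1.14180064,  0.68986251, -0.19452409,  1.56622844,  0.15728828,
        0.90248546, -0.21512281]), 'qd': array([-8.56843189e-04, -4.22573983e-03, -1.38733794e-03, -5.29892466e-05,
       -1.11009729e-03,  1.06636256e-03, -2.68662519e-04]), 'joint_torque': array([-3.54653821e-03, -5.28498673e+01, -1.27176426e+00, -1.53837276e+01,
       -5.26026764e-02,  1.94310982e-03,  5.56131602e-05]), 'tool_pos': array([ 0.27875936, -0.55878964,  0.24901687]), 'eef_rot': array([ 9.73340966e-01,  2.29361569e-01, -2.34232224e-04, -7.62039560e-04]), 'contact_force': array([-0.20130379,  0.12287118,  0.34526348]), 'moment': array([ 0.02580844, -0.03339076, -0.04443892]), 'finger_force': 0.0, 'opening': 0.9987482694732169}
```

View pics/scene0.png

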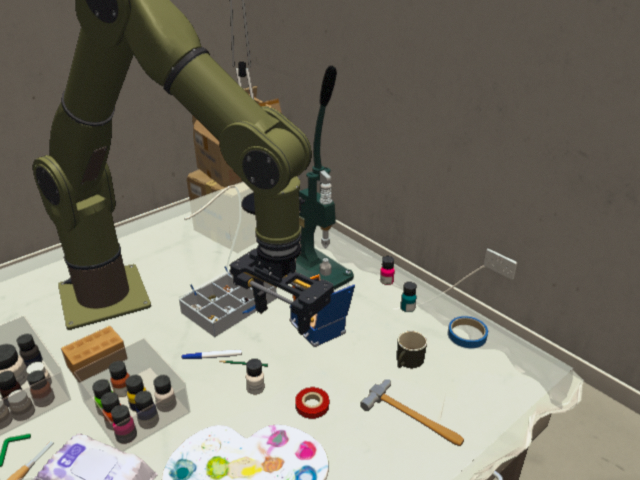

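View pics/top0.png

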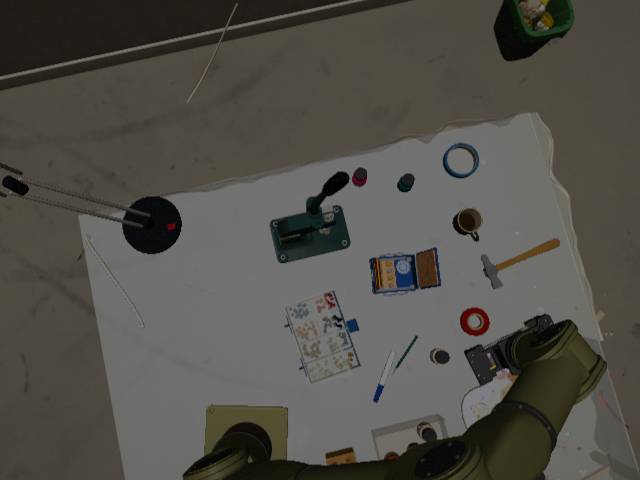

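```bash
python3 - <<'E'
from h import *
a=cv2.imread('pics/top0.png')[225:315,350:460]; b=cv2.imread('pics/scene0.png')[240:360,250:370]
a=cv2.resize(np.clip(a*1.6,0,255).astype('uint8'),(770,630)[0:2],interpolation=cv2.INTER_CUBIC)[:595]
cv2.imwrite('pics/c1.png',a)
cv2.imwrite('pics/c2.png',cv2.resize(b,None,fx=5,fy=5,interpolation=cv2.INTER_CUBIC))
for p in [(370,270),(440,268),(405,258)]: print(onz('top0',*p,0.06).round(3))
E
```

```text
[ 0.451 -0.3    0.06 ]
[ 0.461 -0.477  0.06 ]
[ 0.484 -0.388  0.06 ]
```

View pics/c1.png

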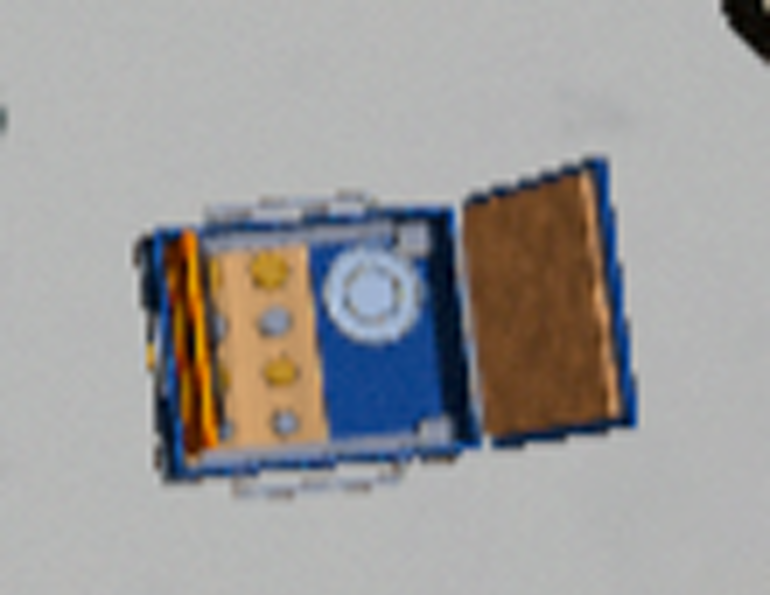

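View pics/c2.png

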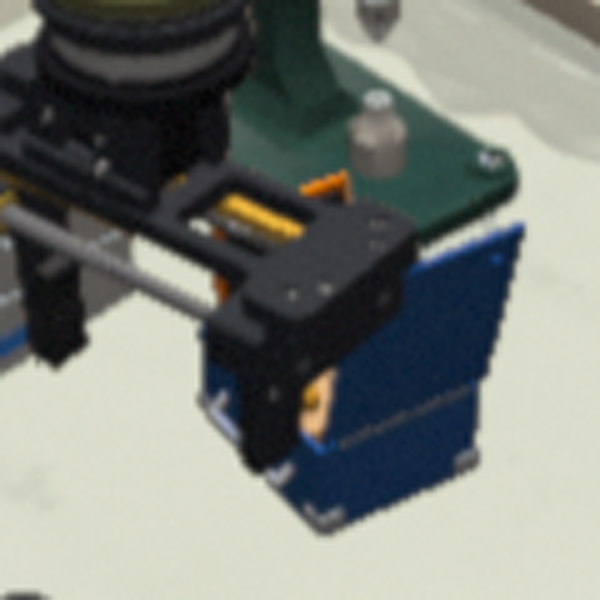

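```bash
cat > fit.py <<'E'
from h import *
from scipy.optimize import least_squares
C=np.array([(155,232),(455,208),(478,446),(170,480)])/7+[350,225]-0.43
L=np.array([(-55,45),(-55+110,45),(55,-45),(-55,-45)])/1000  # TL,TR,BR,BL: box +x right in image
W=np.array([onz('top0',*c,0.058)[:2] for c in C]); print(W.round(4), [np.linalg.norm(W[i]-W[(i+1)%4]).round(4) for i in range(4)])
def res(p):
    c,s=np.cos(p[2]),np.sin(p[2]); return (p[:2]+L@np.array([[c,s],[-s,c]])-W).ravel()
r=least_squares(res,[0.46,-0.38,-1.5]); print(r.x, res(r.x).round(4)); np.save('box.npy',r.x)
E
python3 fit.py; python3 - <<'E'
from h import *
p=np.load('box.npy'); Rz=R.from_euler('z',p[2]).as_matrix()
B=lambda v:np.r_[p[:2],0]+Rz@np.array(v)/1000
for th in(1.65,1.75,1.85):
    for y in(46,-46): 
        q=B([56-112*np.cos(th),y,62+112*np.sin(th)]); print('lid',th,y,proj('top0',q),(np.array(proj('scene0',q))-[250,240])*5)
for th in(1.35,1.5,1.7):
    for y in(38,-38): 
        q=B([-47+75*np.cos(th),y,44+75*np.sin(th)]); print('flap',th,y,(np.array(proj('top0',q))-[350,225])*7,(np.array(proj('scene0',q))-[250,240])*5)
for q in ([-55,-45,0],[55,-45,0],[55,45,0]): print((np.array(proj('scene0',B(q)))-[250,240])*5)
for n,u in dict(teal=(405,183),pink=(359,177),mug=(467,222)).items(): print(n,onz('top0',*u,.06).round(3))
print('press',onz('top0',311,233,.04).round(3),'lid crop scale: subtract 350,225 x7')
E
```

```text
[[ 0.4822 -0.3044]
 [ 0.4941 -0.413 ]
 [ 0.4084 -0.4214]
 [ 0.3931 -0.311 ]] [np.float64(0.1092), np.float64(0.0861), np.float64(0.1115), np.float64(0.0893)]
[ 0.44444952 -0.36247041 -1.46228646] [ 0.001   0.0015  0.0011  0.0008 -0.0028 -0.0006  0.0007 -0.0017]
lid 1.65 46 (np.float64(427.49252045713155), np.float64(247.67271259764885)) [496.57405783 193.54580332]
lid 1.65 -46 (np.float64(431.8782177476436), np.float64(287.12080561197735)) [321.07648181 261.21696405]
lid 1.75 46 (np.float64(432.08489610861267), np.float64(247.3732510203418)) [510.75029776 208.69339177]
lid 1.75 -46 (np.float64(436.5134681600651), np.float64(286.7689293314638)) [334.73798274 277.24185935]
lid 1.85 46 (np.float64(436.47681499176986), np.float64(247.13836752532296)) [524.74141209 225.77799538]
lid 1.85 -46 (np.float64(440.94232840029764), np.float64(286.4497053775333)) [348.30843691 295.23605439]
flap 1.35 38 [238.08729522 222.81027935] [366.04001776 194.45641329]
flap 1.35 -38 [259.87062781 442.14806387] [228.64206608 246.19953684]
flap 1.5 38 [206.76306987 224.85360789] [353.59377509 180.1382712 ]
flap 1.5 -38 [228.31359542 444.50245304] [216.58007262 231.26341926]
flap 1.7 38 [163.62001716 228.39740555] [337.05432611 165.51525172]
flap 1.7 -38 [184.80711944 448.04929208] [200.70110631 215.88016362]
[197.19937846 414.86249604]
[314.36433942 545.17917275]
[473.71295082 475.64371801]
teal [ 0.678 -0.388  0.06 ]
pink [ 0.69  -0.269  0.06 ]
mug [ 0.581 -0.547  0.06 ]
press [ 0.544 -0.149  0.04 ] lid crop scale: subtract 350,225 x7
```

send_rows([
  {"rz": -0.15,"jaw": 0},
  {"rz": -0.15,"jaw": 0},
  {"rz": -0.15,"jaw": 0},
  {"rz": -0.15,"jaw": 0},
  {"rz": -0.15,"jaw": 0},
], grip_force=20)

```text
schema error: expected keys x, y, z, rx, ry, rz, jaw
```

send_rows([
  {"rz": -0.15,"jaw": 0},
  {"rz": -0.15,"jaw": 0},
  {"rz": -0.15,"jaw": 0},
  {"rz": -0.017,"jaw": 0},
  {"jaw": 0},
])

```text
schema error: expected keys x, y, z, rx, ry, rz, jaw
```

```bash
cat >> h.py <<'E'
p_=np.load('box.npy'); Rb=R.from_euler('z',p_[2])
def B(v): return np.r_[p_[:2],0]+Rb.apply(np.array(v)/1000)
def rep(tgt=None):
    s=get_state(); Rt=R.from_quat(s['eef_rot'])
    print('t',round(s['clock'],2),'tcp box mm',(Rb.inv().apply(s['tool_pos']-np.r_[p_[:2],0])*1000).round(1),'F box',Rb.inv().apply(s['contact_force']).round(1),'open',round(s['opening'],3),'q',s['q'].round(2))
    Rd=R.from_matrix(np.c_[Rb.apply([-1,0,0]),Rb.apply([0,1,0]),[0,0,-1]])
    print('rot err (tool, rad)',(Rt.inv()*Rd).as_rotvec().round(3))
    if tgt is not None: print('delta tool cm',(Rt.inv().apply(B(tgt)-s['tool_pos'])*100).round(2))
E
python3 -c "
from h import *
rep([-85,0,240])"
```

```text
t 0.1 tcp box mm [ 177.2 -186.   249. ] F box [-0.1 -0.2  0.3] open 0.999 q [ 1.14  0.69 -0.19  1.57  0.16  0.9  -0.22]
rot err (tool, rad) [-1.000e-03 -1.000e-03 -1.216e+00]
delta tool cm [ 26.54 -18.14   0.93]
```

send_rows([
  {"x": 0,"y": 0,"z": 0,"rx": 0,"ry": 0,"rz": -0.15,"jaw": 0},
  {"x": 0,"y": 0,"z": 0,"rx": 0,"ry": 0,"rz": -0.15,"jaw": 0},
  {"x": 0,"y": 0,"z": 0,"rx": 0,"ry": 0,"rz": -0.15,"jaw": 0},
  {"x": 0,"y": 0,"z": 0,"rx": 0,"ry": 0,"rz": -0.15,"jaw": 0},
  {"x": 0,"y": 0,"z": 0,"rx": 0,"ry": 0,"rz": -0.15,"jaw": 0},
], grip_force=20)

```text
clock: 0.6
tool_pos: [0.2788, -0.559, 0.2493]
eef_rot: [0.82, 0.572, -0.0, -0.0]
contact_force: [0.6, 0.1, 0.7]
opening: 0.571
finger_force: 0.0
```

send_rows([
  {"x": 0,"y": 0,"z": 0,"rx": 0,"ry": 0,"rz": -0.15,"jaw": 0},
  {"x": 0,"y": 0,"z": 0,"rx": 0,"ry": 0,"rz": -0.15,"jaw": 0},
  {"x": 0,"y": 0,"z": 0,"rx": 0,"ry": 0,"rz": -0.15,"jaw": 0},
  {"x": 0,"y": 0,"z": 0,"rx": 0,"ry": 0,"rz": -0.02,"jaw": 0},
  {"x": 0,"y": 0,"z": 0,"rx": 0,"ry": 0,"rz": 0,"jaw": 0},
])

```text
clock: 1.1
tool_pos: [0.2788, -0.5591, 0.2493]
eef_rot: [0.668, 0.745, 0.0, -0.0]
contact_force: [0.0, 0.7, -0.6]
opening: 0.113
finger_force: 0.0
```

```bash
python3 -c "
from h import *
rep([-85,0,240])"
```

```text
t 1.1 tcp box mm [ 177.6 -186.   249.3] F box [-0.7  0.1 -0.6] open 0.113 q [ 1.33  0.73 -0.54  1.55  0.43  0.98  0.77]
rot err (tool, rad) [-0.    -0.001  0.001]
delta tool cm [26.25 18.61  0.95]
```

send_rows([
  {"x": 3.5,"y": 2.5,"z": 0,"rx": 0,"ry": 0,"rz": 0,"jaw": 0},
  {"x": 3.5,"y": 2.5,"z": 0,"rx": 0,"ry": 0,"rz": 0,"jaw": 0},
  {"x": 3.5,"y": 2.5,"z": 0,"rx": 0,"ry": 0,"rz": 0,"jaw": 0},
  {"x": 3.5,"y": 2.5,"z": 0,"rx": 0,"ry": 0,"rz": 0,"jaw": 0},
  {"x": 3.5,"y": 2.5,"z": 0,"rx": 0,"ry": 0,"rz": 0,"jaw": 0},
])

```text
clock: 1.6
tool_pos: [0.3843, -0.3699, 0.2499]
eef_rot: [0.668, 0.744, -0.0, 0.0]
contact_force: [0.9, 0.2, -0.1]
opening: 0.007
finger_force: 0.0
```

send_rows([
  {"x": 3.5,"y": 2.5,"z": 0,"rx": 0,"ry": 0,"rz": 0,"jaw": 0},
  {"x": 3.5,"y": 2.5,"z": 0,"rx": 0,"ry": 0,"rz": 0,"jaw": 0},
  {"x": 1.7,"y": 1.1,"z": 0,"rx": 0,"ry": 0,"rz": 0,"jaw": 0},
  {"x": 0,"y": 0,"z": 0,"rx": 0,"ry": 0,"rz": 0,"jaw": 0},
  {"x": 0,"y": 0,"z": 0,"rx": 0,"ry": 0,"rz": 0,"jaw": 0},
])

```text
clock: 2.1
tool_pos: [0.4343, -0.2787, 0.2497]
eef_rot: [0.667, 0.745, -0.001, 0.0]
contact_force: [0.0, -1.0, -0.1]
opening: 0.004
finger_force: 0.0
```

```bash
python3 -c "
from h import *
rep([-85,0,120])
snap('top','top1')
a=cv2.imread('pics/top1.png')[200:320,320:480]
cv2.imwrite('pics/c3.png',cv2.resize(np.clip(a*1.6,0,255).astype('uint8'),None,fx=5,fy=5,interpolation=cv2.INTER_CUBIC))"
```

```text
t 2.1 tcp box mm [-84.4  -1.  249.7] F box [ 1.  -0.1 -0.1] open 0.004 q [ 0.81  0.58 -0.52  1.88  0.4   0.78  0.18]
rot err (tool, rad) [-0.001  0.001  0.002]
delta tool cm [ 0.07  0.11 12.97]
```

View pics/c3.png

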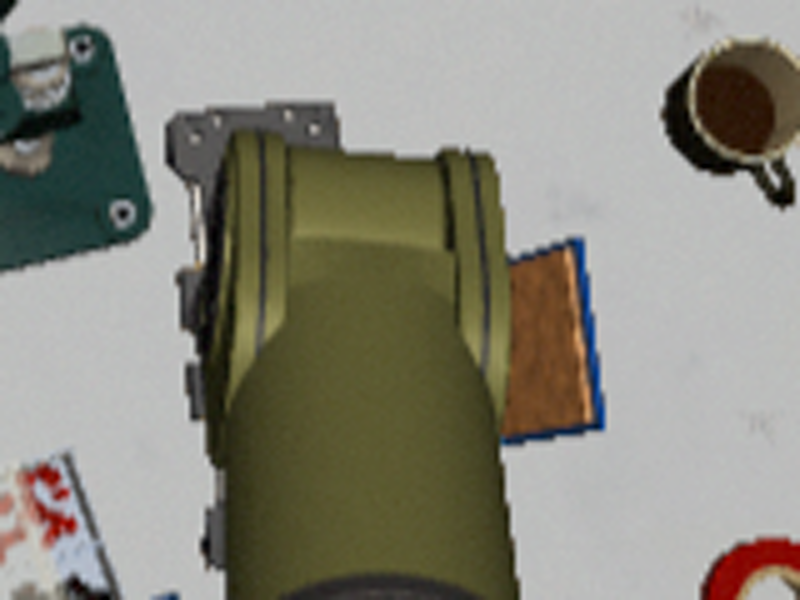

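send_rows([
  {"x": 0,"y": 0.1,"z": 4,"rx": 0,"ry": 0,"rz": 0,"jaw": 0},
  {"x": 0,"y": 0,"z": 4,"rx": 0,"ry": 0,"rz": 0,"jaw": 0},
  {"x": 0,"y": 0,"z": 4,"rx": 0,"ry": 0,"rz": 0,"jaw": 0},
  {"x": 0,"y": 0,"z": 1.5,"rx": 0,"ry": 0,"rz": 0,"jaw": 0},
  {"x": 0,"y": 0,"z": 0,"rx": 0,"ry": 0,"rz": 0,"jaw": 0},
])

```text
clock: 2.65
tool_pos: [0.4332, -0.2793, 0.1124]
eef_rot: [0.668, 0.744, -0.001, -0.002]
contact_force: [1.2, -0.5, 1.2]
opening: 0.005
finger_force: 0.0
```

send_rows([
  {"x": -0.5,"y": 0,"z": 0,"rx": 0,"ry": 0,"rz": 0,"jaw": 0},
  {"x": -0.5,"y": 0,"z": 0,"rx": 0,"ry": 0,"rz": 0,"jaw": 0},
  {"x": -0.5,"y": 0,"z": 0,"rx": 0,"ry": 0,"rz": 0,"jaw": 0},
  {"x": -0.5,"y": 0,"z": 0,"rx": 0,"ry": 0,"rz": 0,"jaw": 0},
  {"x": -0.5,"y": 0,"z": 0,"rx": 0,"ry": 0,"rz": 0,"jaw": 0},
])

```text
clock: 3.15
tool_pos: [0.4386, -0.3035, 0.1153]
eef_rot: [0.667, 0.745, 0.0, 0.001]
contact_force: [0.1, 1.1, 0.7]
opening: 0.002
finger_force: 0.6
```

```bash
python3 -c "
from h import *
rep([-50,0,110])
snap('scene','scene1')
a=cv2.imread('pics/scene1.png')[210:360,230:430]
cv2.imwrite('pics/c4.png',cv2.resize(a,None,fx=4,fy=4,interpolation=cv2.INTER_CUBIC))"
```

```text
t 3.15 tcp box mm [-59.2   0.6 115.3] F box [-1.   0.2  0.7] open 0.002 q [ 0.74  0.8  -0.38  1.95  0.58  0.5   0.06]
rot err (tool, rad) [0.001 0.001 0.003]
delta tool cm [-0.92 -0.06  0.53]
```

View pics/c4.png

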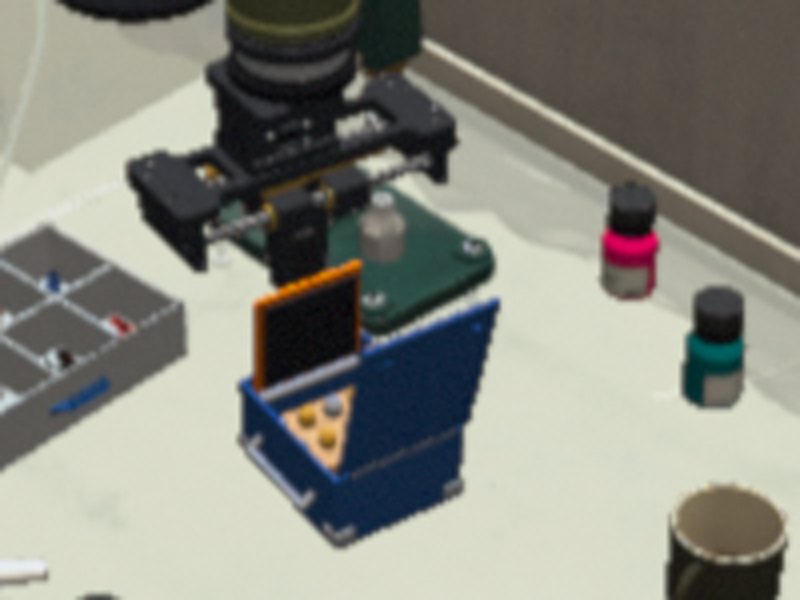

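send_rows([
  {"x": -1.05,"y": 0,"z": 0.05,"rx": 0,"ry": 0,"rz": 0,"jaw": 0},
  {"x": -1.05,"y": 0,"z": 0.15,"rx": 0,"ry": 0,"rz": 0,"jaw": 0},
  {"x": -1.0,"y": 0,"z": 0.4,"rx": 0,"ry": 0,"rz": 0,"jaw": 0},
  {"x": -0.85,"y": 0,"z": 0.55,"rx": 0,"ry": 0,"rz": 0,"jaw": 0},
  {"x": -0.8,"y": 0,"z": 0.7,"rx": 0,"ry": 0,"rz": 0,"jaw": 0},
])

```text
clock: 3.7
tool_pos: [0.4439, -0.3511, 0.0957]
eef_rot: [0.667, 0.745, 0.0, 0.0]
contact_force: [-0.2, 1.3, 0.7]
opening: 0.007
finger_force: 0.5
```

send_rows([
  {"x": -0.65,"y": 0,"z": 0.8,"rx": 0,"ry": 0,"rz": 0,"jaw": 0},
  {"x": -0.4,"y": 0,"z": 0.7,"rx": 0,"ry": 0,"rz": 0,"jaw": 0},
  {"x": -0.3,"y": 0,"z": 0.7,"rx": 0,"ry": 0,"rz": 0,"jaw": 0},
  {"x": -0.2,"y": 0,"z": 0.7,"rx": 0,"ry": 0,"rz": 0,"jaw": 0},
  {"x": -0.1,"y": 0,"z": 0.6,"rx": 0,"ry": 0,"rz": 0,"jaw": 0},
])

```text
clock: 4.2
tool_pos: [0.4455, -0.3665, 0.0606]
eef_rot: [0.666, 0.746, -0.0, -0.0]
contact_force: [0.7, 0.9, 0.2]
opening: 0.004
finger_force: 0.4
```

send_rows([
  {"x": 0,"y": 0,"z": 0.3,"rx": 0,"ry": 0,"rz": 0,"jaw": 0},
  {"x": 0,"y": 0,"z": 0.2,"rx": 0,"ry": 0,"rz": 0,"jaw": 0},
  {"x": 0,"y": 0,"z": 0,"rx": 0,"ry": 0,"rz": 0,"jaw": 0},
  {"x": 0,"y": 0,"z": 0,"rx": 0,"ry": 0,"rz": 0,"jaw": 0},
  {"x": 0,"y": 0,"z": 0,"rx": 0,"ry": 0,"rz": 0,"jaw": 0},
])

```text
clock: 4.7
tool_pos: [0.4455, -0.3666, 0.059]
eef_rot: [0.666, 0.746, -0.001, 0.001]
contact_force: [-5.3, 2.9, 24.1]
opening: -0.0
finger_force: 12.1
```

```bash
python3 -c "
from h import *
rep()"
```

```text
t 4.7 tcp box mm [ 4.2  0.6 59. ] F box [-3.5 -4.9 24.1] open -0.0 q [ 0.81  0.93 -0.35  1.83  0.63  0.49  0.14]
rot err (tool, rad) [-0.     0.002  0.004]
```

send_rows([
  {"x": 0,"y": 0,"z": -2,"rx": 0,"ry": 0,"rz": 0,"jaw": 0},
  {"x": 0,"y": 0,"z": -4.5,"rx": 0,"ry": 0,"rz": 0,"jaw": 0},
  {"x": 0,"y": 0,"z": -4.5,"rx": 0,"ry": 0,"rz": 0,"jaw": 0},
  {"x": 0,"y": 0,"z": -4.5,"rx": 0,"ry": 0,"rz": 0,"jaw": 0},
  {"x": 0,"y": 0,"z": -4,"rx": 0,"ry": 0,"rz": 0,"jaw": 0},
])

```text
clock: 5.2
tool_pos: [0.4454, -0.3664, 0.2533]
eef_rot: [0.666, 0.746, -0.0, 0.0]
contact_force: [1.0, -0.9, -0.4]
opening: 0.005
finger_force: 0.0
```

send_rows([
  {"x": -3.3,"y": 0,"z": 0,"rx": 0,"ry": 0,"rz": 0,"jaw": 0},
  {"x": -3.3,"y": 0,"z": 0,"rx": 0,"ry": 0,"rz": 0,"jaw": 0},
  {"x": -3.3,"y": 0,"z": 0,"rx": 0,"ry": 0,"rz": 0,"jaw": 0},
  {"x": -3.1,"y": 0,"z": 0,"rx": 0,"ry": 0,"rz": 0,"jaw": 0},
  {"x": 0,"y": 0,"z": 0,"rx": 0,"ry": 0,"rz": 0,"jaw": 0},
])

```text
clock: 5.7
tool_pos: [0.4582, -0.5007, 0.2501]
eef_rot: [0.669, 0.743, -0.002, 0.001]
contact_force: [-1.1, -0.4, 0.6]
opening: 0.005
finger_force: 0.0
```

```bash
python3 -c "
from h import *
rep([130,0,145])
snap('scene','scene2')
a=cv2.imread('pics/scene2.png')[210:360,230:430]
cv2.imwrite('pics/c5.png',cv2.resize(a,None,fx=4,fy=4,interpolation=cv2.INTER_CUBIC))"
```

```text
t 5.7 tcp box mm [138.9  -1.3 250.1] F box [ 0.3 -1.2  0.6] open 0.005 q [ 1.02  0.8  -0.53  1.37  0.43  1.08  0.52]
rot err (tool, rad) [-0.002  0.003 -0.003]
delta tool cm [ 0.92  0.14 10.51]
```

View pics/c5.png

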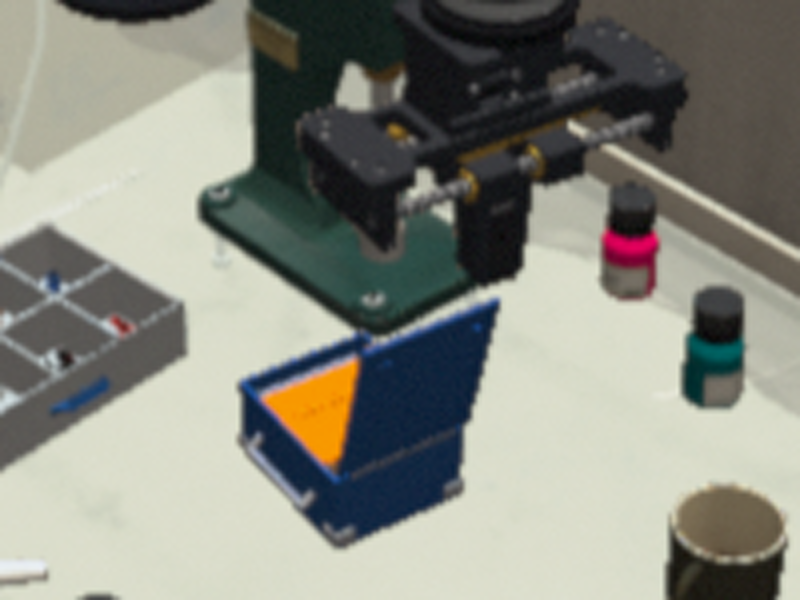

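send_rows([
  {"x": 0,"y": 0.1,"z": 3.5,"rx": 0,"ry": 0,"rz": 0,"jaw": 0},
  {"x": 0,"y": 0,"z": 3.5,"rx": 0,"ry": 0,"rz": 0,"jaw": 0},
  {"x": 0,"y": 0,"z": 3.2,"rx": 0,"ry": 0,"rz": 0,"jaw": 0},
  {"x": 0,"y": 0,"z": 0,"rx": 0,"ry": 0,"rz": 0,"jaw": 0},
  {"x": 0,"y": 0,"z": 0,"rx": 0,"ry": 0,"rz": 0,"jaw": 0},
])

```text
clock: 6.25
tool_pos: [0.4615, -0.4944, 0.1497]
eef_rot: [0.666, 0.746, 0.0, -0.0]
contact_force: [-0.4, -0.6, 0.6]
opening: 0.009
finger_force: 0.0
```

send_rows([
  {"x": 1,"y": 0,"z": 0,"rx": 0,"ry": 0,"rz": 0,"jaw": 0},
  {"x": 1,"y": 0,"z": 0,"rx": 0,"ry": 0,"rz": 0,"jaw": 0},
  {"x": 1,"y": 0,"z": 0,"rx": 0,"ry": 0,"rz": 0,"jaw": 0},
  {"x": 1,"y": 0,"z": 0,"rx": 0,"ry": 0,"rz": 0,"jaw": 0},
  {"x": 1,"y": 0,"z": 0,"rx": 0,"ry": 0,"rz": 0,"jaw": 0},
])

```text
clock: 6.75
tool_pos: [0.4558, -0.4456, 0.1502]
eef_rot: [0.666, 0.746, -0.0, 0.001]
contact_force: [0.7, -2.0, 0.7]
opening: 0.008
finger_force: 0.9
```

```bash
python3 -c "
from h import *
rep([69,0,148])
snap('scene','scene3')
a=cv2.imread('pics/scene3.png')[210:360,230:430]
cv2.imwrite('pics/c6.png',cv2.resize(a,None,fx=4,fy=4,interpolation=cv2.INTER_CUBIC))"
```

```text
t 6.75 tcp box mm [ 83.9   2.3 150.2] F box [2.  0.5 0.7] open 0.008 q [ 0.96  0.86 -0.48  1.6   0.51  0.8   0.37]
rot err (tool, rad) [0.001 0.002 0.004]
delta tool cm [ 1.49 -0.22  0.21]
```

View pics/c6.png

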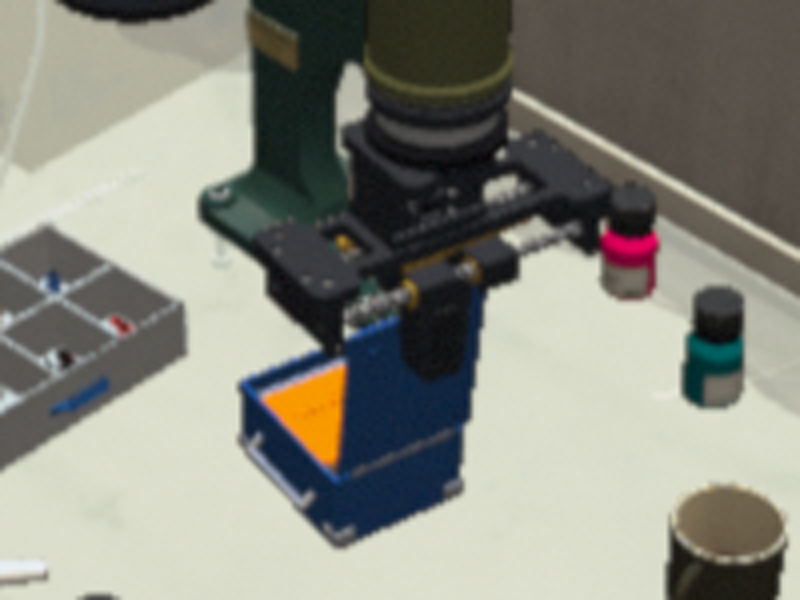

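send_rows([
  {"x": 0.8,"y": -0.1,"z": 0.1,"rx": 0,"ry": 0,"rz": 0,"jaw": 0},
  {"x": 0.7,"y": -0.1,"z": 0.1,"rx": 0,"ry": 0,"rz": 0,"jaw": 0},
  {"x": 1.3,"y": 0,"z": 0.1,"rx": 0,"ry": 0,"rz": 0,"jaw": 0},
  {"x": 1.3,"y": 0,"z": 0.2,"rx": 0,"ry": 0,"rz": 0,"jaw": 0},
  {"x": 1.2,"y": 0,"z": 0.5,"rx": 0,"ry": 0,"rz": 0,"jaw": 0},
])

```text
clock: 7.3
tool_pos: [0.4471, -0.3934, 0.1392]
eef_rot: [0.667, 0.745, -0.0, 0.0]
contact_force: [0.4, -2.7, 0.1]
opening: 0.004
finger_force: 1.0
```

send_rows([
  {"x": 1.1,"y": 0,"z": 0.7,"rx": 0,"ry": 0,"rz": 0,"jaw": 0},
  {"x": 1.0,"y": 0,"z": 0.9,"rx": 0,"ry": 0,"rz": 0,"jaw": 0},
  {"x": 0.8,"y": 0,"z": 1.0,"rx": 0,"ry": 0,"rz": 0,"jaw": 0},
  {"x": 0.5,"y": 0,"z": 0.9,"rx": 0,"ry": 0,"rz": 0,"jaw": 0},
  {"x": 0.4,"y": 0,"z": 0.9,"rx": 0,"ry": 0,"rz": 0,"jaw": 0},
])

```text
clock: 7.8
tool_pos: [0.443, -0.3553, 0.0947]
eef_rot: [0.666, 0.746, -0.0, -0.0]
contact_force: [0.5, -1.5, 1.4]
opening: 0.006
finger_force: 0.7
```

```bash
python3 -c "
from h import *
rep([-10,0,77])"
```

```text
t 7.8 tcp box mm [-7.3 -0.6 94.7] F box [1.5 0.3 1.4] open 0.006 q [ 0.82  0.86 -0.39  1.85  0.59  0.54  0.15]
rot err (tool, rad) [-0.    -0.     0.003]
delta tool cm [0.27 0.07 1.77]
```

send_rows([
  {"x": 0.3,"y": 0,"z": 0.6,"rx": 0,"ry": 0,"rz": 0,"jaw": 0},
  {"x": 0.2,"y": 0,"z": 0.6,"rx": 0,"ry": 0,"rz": 0,"jaw": 0},
  {"x": 0,"y": 0,"z": 0.6,"rx": 0,"ry": 0,"rz": 0,"jaw": 0},
  {"x": 0,"y": 0,"z": 0.4,"rx": 0,"ry": 0,"rz": 0,"jaw": 0},
  {"x": 0,"y": 0,"z": 0,"rx": 0,"ry": 0,"rz": 0,"jaw": 0},
])

```text
clock: 8.3
tool_pos: [0.4428, -0.35, 0.0769]
eef_rot: [0.666, 0.746, -0.001, 0.001]
contact_force: [-8.0, 5.1, 36.5]
opening: 0.005
finger_force: 18.3
```

```bash
python3 -c "
from h import *
rep([-10,0,77])"
```

```text
t 8.3 tcp box mm [-12.6  -0.2  76.9] F box [-6.  -7.4 36.5] open 0.005 q [ 0.8   0.89 -0.36  1.87  0.62  0.5   0.12]
rot err (tool, rad) [-0.     0.002  0.004]
delta tool cm [-0.26  0.02 -0.01]
```

Shut at exactly 66 mm with firm contact; retreat and check.

send_rows([
  {"x": 0,"y": 0,"z": -1,"rx": 0,"ry": 0,"rz": 0,"jaw": 0},
  {"x": 0,"y": 0,"z": -4,"rx": 0,"ry": 0,"rz": 0,"jaw": 0},
  {"x": 0,"y": 0,"z": -4,"rx": 0,"ry": 0,"rz": 0,"jaw": 0},
  {"x": 0,"y": 0,"z": -4,"rx": 0,"ry": 0,"rz": 0,"jaw": 0},
  {"x": 0,"y": 0,"z": 0,"rx": 0,"ry": 0,"rz": 0,"jaw": 0},
])

```text
clock: 8.8
tool_pos: [0.4458, -0.3518, 0.208]
eef_rot: [0.667, 0.745, 0.001, 0.005]
contact_force: [1.0, -0.4, -0.3]
opening: 0.007
finger_force: 0.0
```

```bash
python3 -c "
from h import *
rep()
snap('scene','scene4')
a=cv2.imread('pics/scene4.png')[210:360,230:430]
cv2.imwrite('pics/c7.png',cv2.resize(a,None,fx=4,fy=4,interpolation=cv2.INTER_CUBIC))"
```

```text
t 8.8 tcp box mm [-10.4   2.5 208. ] F box [ 0.5  1.  -0.3] open 0.007 q [ 0.89  0.7  -0.51  1.78  0.47  0.77  0.25]
rot err (tool, rad) [0.008 0.006 0.003]
```

View pics/c7.png

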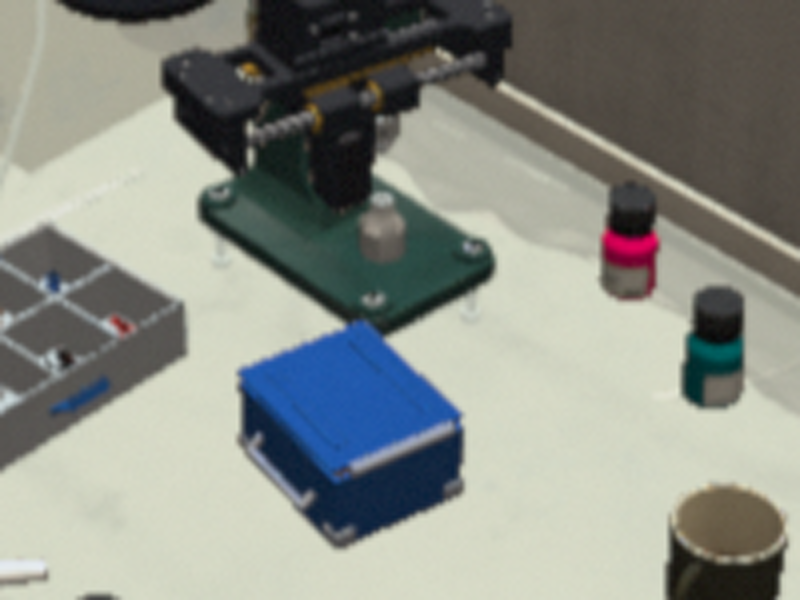

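The lid is flat shut, box, bottles and mug unmoved, gripper clear.

```bash
python3 -c "
from plant import *
print(finish_job())"
```

```text
the job is handed in; nothing more can be done
None
```

The flap is folded down in the box and the lid pressed shut over it. The last camera view shows the box, bottles and mug where they stood and the gripper clear. The job is handed in; no verdict came back.

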